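# Kit up a valve driver on the assembly bench

## Robot

A 6-joint arm with a two-finger parallel gripper is mounted at the origin on the work surface. World frame = base frame: x ahead of the robot, y to its left, z up, the work surface at z = 0. Lengths are in mm, angles in rad, forces in N, time in s.
With the tool pointing down it reaches from about 400 to 925 mm from the base axis. Payload 12.5 kg.
Tool frame: the origin (TCP) lies between the finger pads; the fingertips stand 14 mm ahead of it and the grasp point (between the pads) lies 5 mm behind it; x points along the fingers, y is the direction in which the jaws open and shut, and the axes are right-handed (so a half turn about x gives the same grasp; the last joint's range is limited). The gripper opens to 95 mm and grips with 3 to 60 N. Pads are 20 mm wide; open, the fingers measure 119 mm over their backs; the gripper's body (75 mm by 180 mm) begins 59 mm behind the grasp point.
Start: joints at [1.025, 0.491, 1.559, -0, 1.092, -0.106], TCP at [266.085, 565.548, 228.661] pointing down, gripper open.
Joint ranges: [-3.1, 3.1], [-0.84, 2.19], [0.05, 2.79], [-1.13, 4.28], [0.06, 2.93], [-2.69, 2.69]. Speed limits (rad/s): [2.22, 2.22, 2.79, 3.14, 3.14, 3.14].

## Interface

Orientations are given as [roll, pitch, yaw] about the fixed x, y, z axes, in that order (R = Rz(yaw) Ry(pitch) Rx(roll)).
In Python, from cell import env, cams gives the robot as it stands.
- The arm moves only by the tool carry_out, never from a script. Its arguments are lists of equal length, an entry for each row: "grip": the closure, from -1 (fully open) to 1 (shut); "linear": the shift along the tool's x, y, z scaled (see below), a list of three; "turn": the turn about the tool's x scaled (see below). In form: {"grip": [grip, ...], "linear": [[tx, ty, tz], ...], "turn": [turn, ...]}. A call has 1 to 5 rows; each row shifts and turns the commanded pose from where the row before left it, along the tool's axes as they then stand; what a row does not reach is not made up. The controller multiplies each number of a shift by 0.5 m and each number of a turn by 180 degrees. A row lasts 1/10 s, in which the tool goes at most 50 mm and 8.59 degrees, less where a joint would pass 70% of its speed; a pose out of reach is approached as far as the arm can. A call with a number of a shift or a turn outside -1 to 1 is refused whole. A call with a gripper value outside its range is refused whole. The fingers move at their own pace and stop on an object; the grip force is fixed at half the most. Time passes only in rows, so rows that do not move let the fingers close. It gives the time, the measured TCP pose, the force and the opening at its end, in the units of the state.
- env.state(): the state, without advancing time (a new reading comes with each control period).
- cams.read_camera(name): name is "scene" or "top" or "wrist"; returns the picture (480x640x3 uint8, blue, green, red); there is no depth.
- cams.camera_info(name): a dict with "fx", "fy", "cx", "cy" (pixels), "view" (4x4, takes a point from world to camera coordinates). Camera axes: x right, y down, z forward; pixel columns grow to the right and rows downward; lengths in mm; the calibration is good to about 2 mm. The wrist camera is an equidistant fisheye: a pixel r from the principal point sees the ray r / f radians off the axis. A picture is of the moment at which its call begins: read the wrist's pose just before it. camera_info takes no time and is no camera call; for the wrist camera it gives the pose at the moment of the call.
- env.job_done(): hands the job in, once; it reports no verdict.
The state is a dict: "t": time; "joints": joint angles; "qvel": joint speeds; "tau": joint torques, N m; "eef_pos": TCP position; "tcp_rot": TCP orientation; "ft_force": force on the tool from outside, world axes, zero at the start; "moment": the same for the moment, N m; "opening": opening from 0.0 (shut) to 1.0 (fully open).
Only numpy, scipy, OpenCV 4.12 (cv2) and the standard library are available. Lean on these libraries where they do the work, as an engineer would, in place of code of your own. Each camera call takes 0.05 s, during which the arm holds its last target. There are 200 camera calls.

## Task

Make up the driver kit in the grey tray: lower the black spacer plate over the four brass standoff posts until it lies flat on the aluminium base, then stack the green circuit board over the same posts, block upward, until it lies flat on the spacer. Stand the two blue-collared hose fittings upright in the green bin, one in each compartment (before or after, as you like). Leave the red board, the orange-collared fitting, the screwdriver and the yellow meter where they are.

Things in the scene. Friction and masses are not known exactly. Their poses are not given: they have to be found in the camera images.
- post_base: aluminium block 110 (its x) x 68 x 16 mm, fixed in one bay of the grey tray (150 x 235 mm, rim 14 mm above the bench). Four brass posts, 6 mm thick, stand on its top face at x +-38, y +-18 mm and rise 25 mm above it, the last 6 mm tapering to a 2 mm tip. Origin: centre of its underside, 6 mm above the bench, z up; top face at z = 16 mm.
- green_bin: low green bin 120 (its x) x 76 x 18 mm high, fixed in the tray's other bay, parallel to the post base, centres 110 mm apart along y (either side). Walls and floor 4 mm thick; a wall at x = 0 parts it into two compartments, 54 x 68 mm inside, centred at x +-29 mm. Origin: centre of its underside, 6 mm above the bench, z up; inner floor at z = 4 mm.
- spacer: plain black plastic spacer plate 100 x 58 x 12 mm, long side along its x, with four 10 mm through holes at x = +-38, y = +-18 mm. Loose, lies flat on the bench, grip it across its 58 mm width. 90 g. Origin: centre of the underside, z up. Either way round fits; seated, its underside rests on the base's top face.
- green_board: green circuit board 100 (its x) x 58 x 4 mm with four 10 mm through holes at x +-38, y +-18 mm; in the middle of its top a white block 40 (x) by 28 (y) mm rises to 28 mm above the underside (grip it across y); low chips beside it. Loose, flat on the bench, about 80 g. Origin: centre of the underside, z up. Either way round fits the posts; seated, its underside rests on the spacer's top.
- red_board: red circuit board 100 (its x) x 58 x 4 mm with four 10 mm through holes at x +-38, y +-18 mm; in the middle of its top a white block 40 (x) by 28 (y) mm rises to 28 mm above the underside (grip it across y); low chips beside it. Loose, flat on the bench, about 80 g. Origin: centre of the underside, z up. The wrong version, otherwise alike. It must not be moved.
- blue_fitting_1: push-in air-hose fitting standing upright on the bench: round brass foot 26 mm across and 16 mm high, grey body 24 mm across above it, blue collar at the top, 45 mm tall in all, about 70 g. Loose. Origin: centre of its underside, z up. Alike and interchangeable with blue_fitting_2.
- blue_fitting_2: push-in air-hose fitting standing upright on the bench: round brass foot 26 mm across and 16 mm high, grey body 24 mm across above it, blue collar at the top, 45 mm tall in all, about 70 g. Loose. Origin: centre of its underside, z up. Alike and interchangeable with blue_fitting_1.
- orange_fitting: push-in air-hose fitting standing upright on the bench: round brass foot 26 mm across and 16 mm high, grey body 24 mm across above it, orange collar at the top, 45 mm tall in all, about 70 g. Loose. Origin: centre of its underside, z up. The wrong size, otherwise alike. It must not be moved.
- screwdriver: screwdriver 200 mm long lying on the bench along its x, at the right-hand edge of the work. It must not be moved.
- meter: yellow hand-held meter 150 (x) by 75 by 35 mm lying on the bench beyond the tray. Origin: centre of its underside. It must not be moved.

How it is judged (in metres and radians):
On the way, in this order (a step that is already met when the one before it is completed fails the run):
1. the black spacer plate lies flat on the post base, over all four posts (horizontal distance between spacer and post_base below 0.006 m and z of spacer in the frame of post_base between 0.013 and 0.019 m and angle between the x axis of spacer and the x axis of post_base, either way round below 0.1 rad and angle between spacer's own z axis and vertical below 0.06 rad), for 0.2 s.
2. the green board lies flat on the spacer, over all four posts (all of step 1 and horizontal distance between green_board and post_base below 0.006 m and z of green_board in the frame of post_base between 0.025 and 0.031 m and angle between the x axis of green_board and the x axis of post_base, either way round below 0.1 rad and angle between green_board's own z axis and vertical below 0.06 rad), for 0.2 s.
At the end, for the whole second after the job is handed in: Spacer flat on the base and green board flat on the spacer, over the posts (3 mm in height, 6 mm sideways, 0.1 rad in yaw, 0.06 rad level); one blue-collared fitting in each compartment of the green bin, on its floor (5 mm), upright within 0.15 rad; all at rest (all of step 2 and ((x of blue_fitting_1 in the frame of green_bin between 0.01 and 0.048 m and y of blue_fitting_1 in the frame of green_bin between -0.028 and 0.028 m and x of blue_fitting_2 in the frame of green_bin between -0.048 and -0.01 m and y of blue_fitting_2 in the frame of green_bin between -0.028 and 0.028 m) or (x of blue_fitting_1 in the frame of green_bin between -0.048 and -0.01 m and y of blue_fitting_1 in the frame of green_bin between -0.028 and 0.028 m and x of blue_fitting_2 in the frame of green_bin between 0.01 and 0.048 m and y of blue_fitting_2 in the frame of green_bin between -0.028 and 0.028 m)) and z of blue_fitting_1 in the frame of green_bin between 0 and 0.009 m and angle between each of blue_fitting_1, blue_fitting_2's own z axis and vertical below 0.15 rad and z of blue_fitting_2 in the frame of green_bin between 0 and 0.009 m and linear speed of each of spacer, green_board, blue_fitting_1, blue_fitting_2 below 0.02 m/s); the robot touches nothing.
It fails at once if the red board is moved more than 15 mm (distance of red_board from where it was at the start of the episode above 0.015 m).
It fails at once if the orange-collared fitting is moved more than 15 mm (distance of orange_fitting from where it was at the start of the episode above 0.015 m).
It fails at once if the screwdriver is moved more than 20 mm (distance of screwdriver from where it was at the start of the episode above 0.02 m).
It fails at once if the meter is moved more than 20 mm (distance of meter from where it was at the start of the episode above 0.02 m).
It also fails if it takes over 128 s, if anything falls off the work surface, if the arm or the gripper's body presses on something with over 40 N, if the wrist force passes 120 N, or if a joint passes its speed limit or range.

## Working session

There is one attempt and no reset: what is moved stays moved. The work goes in short steps, Python scripts to look and compute and a tool call to move; the robot and the scene stay as the last step left them, time stands still between calls to the robot, and variables do not carry over. Pictures are saved under pics/ and viewed, about 12 in all and at most 16, crops included, and the job is handed in when it is done.

Besides the shell and the picture viewer there is one more tool, called as name(argument=value, ...), one argument or row to a line, values as JSON. carry_out: Moves the arm, as the interface text tells. Shifts and turns lie within -1 to 1; 1 stands for 0.5 m of shift or 180 degrees of turn. Its arguments: {"type":"object","properties":{"grip":{"type":"array"},"linear":{"type":"array"},"turn":{"type":"array"}},"required":["grip","linear","turn"]}

```bash
mkdir -p pics; ls
python3 - <<'E'
from cell import env, cams
import cv2
print(env.state())
for n in("scene","top"):
    cv2.imwrite(f"pics/{n}0.png",cams.read_camera(n)); print(n,cams.camera_info(n))
print(cams.camera_info("wrist"))
E
```

```text
pics
{'t': 0.0, 'joints': array([ 1.02543151e+00,  4.91593681e-01,  1.55950936e+00,  9.66954919e-07,
        1.09170784e+00, -1.05615130e-01]), 'qvel': array([ 0.00017611,  0.0006823 , -0.0002282 , -0.00010831, -0.00109982,
        0.00153902]), 'tau': array([ 6.98814110e-04, -6.12631559e+01, -2.58184183e+01,  6.92872563e-02,
        4.82200587e-02, -8.41100996e-05]), 'eef_pos': array([265.92362575, 565.32001296, 228.01991635]), 'tcp_rot': array([-1.67711538,  1.5695781 , -2.11686552]), 'ft_force': array([-0.22473777, -0.23446418, -0.11081469]), 'moment': array([-0.01014946, -0.00454567,  0.05912239]), 'opening': 0.9979364292275125}
scene {'fx': 524.74227158728, 'fy': 524.74227158728, 'cx': 313.75887213562623, 'cy': 246.98356823094798, 'view': array([[ 8.75010211e-01,  4.83667070e-01, -2.05741590e-02,
        -4.98623879e+02],
       [ 3.21994685e-01, -6.13209140e-01, -7.21314060e-01,
        -1.89815760e+02],
       [-3.61492120e-01,  6.24532398e-01, -6.92302485e-01,
         1.39210958e+03],
       [ 0.00000000e+00,  0.00000000e+00,  0.00000000e+00,
         1.00000000e+00]])}
top 
[... 206 characters left out ...]
.96161022e-01, -2.93532128e-03, -8.74905880e-02,
         5.81160688e+02],
       [ 8.75160412e-02, -1.01028166e-02, -9.96111879e-01,
         1.33234555e+03],
       [ 0.00000000e+00,  0.00000000e+00,  0.00000000e+00,
         1.00000000e+00]])}
{'fx': 371.64829954431775, 'fy': 371.64829954431775, 'cx': 312.25073816827205, 'cy': 240.2287462784086, 'view': array([[ 4.25958345e-01,  9.04741654e-01, -1.42423071e-03,
        -6.24771186e+02],
       [ 8.67131484e-01, -4.07801052e-01,  2.85974284e-01,
        -3.22002116e+01],
       [ 2.58152044e-01, -1.23048128e-01, -9.58236234e-01,
         3.92379364e+02],
       [ 0.00000000e+00,  0.00000000e+00,  0.00000000e+00,
         1.00000000e+00]])}
```

View pics/top0.png

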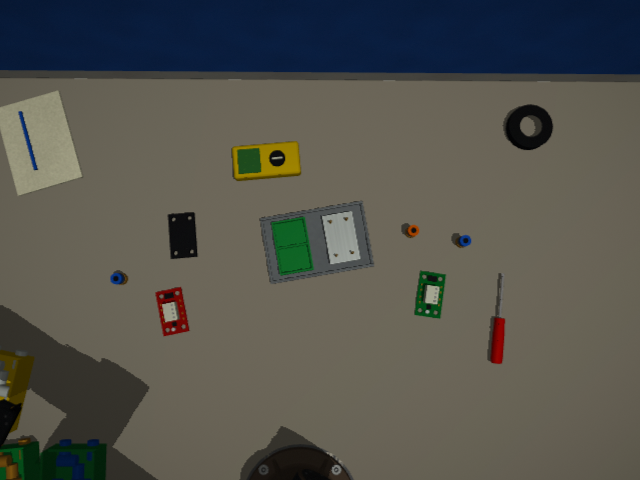

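View pics/scene0.png

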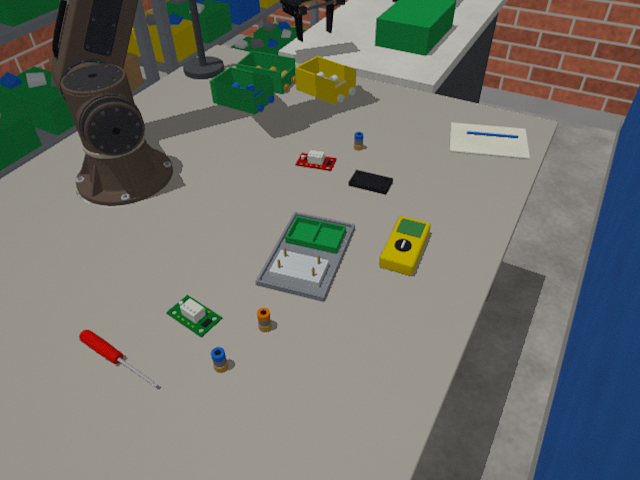

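The top view shows the tray in the centre: bin at (292,246), post base at (341,238). The spacer is at (183,235), the green board at (431,295) and the blue collars at (117,278) and (464,240). The red board is at (172,312), orange at (413,230), the meter beyond the tray and the screwdriver on the right.

```bash
cat > h.py <<'E'
import numpy as np, cv2
from scipy.spatial.transform import Rotation as Ro
from cell import env, cams
def ray(info,uv,fish=False):
    d=(np.asarray(uv,float)-[info["cx"],info["cy"]])/info["fx"]
    if fish:
        r=np.linalg.norm(d); v=np.array([*(d/max(r,1e-9)*np.sin(r)),np.cos(r)])
    else: v=np.array([*d,1.])
    V=info["view"]; R=V[:3,:3]
    return -R.T@V[:3,3], R.T@v
def onz(info,uv,z,fish=False):
    o,d=ray(info,uv,fish); return (o+d*(z-o[2])/d[2])
def proj(info,p,fish=False):
    c=info["view"][:3,:3]@np.asarray(p,float)+info["view"][:3,3]
    if fish:
        r=np.hypot(c[0],c[1]); k=np.arctan2(r,c[2])/max(r,1e-9)
    else: k=1/c[2]
    return np.array([info["cx"]+info["fx"]*c[0]*k, info["cy"]+info["fy"]*c[1]*k])
def tool():
    s=env.state(); return s["eef_pos"],Ro.from_euler("xyz",s["tcp_rot"]).as_matrix(),s
def jaw(R): return np.degrees(np.arctan2(R[1,1],R[0,1]))
def plan(x,y,z,jawdeg=None):
    """turn first (rows about tool x), then the shift in tool axes, in scaled units"""
    p,R,s=tool(); j=jaw(R); t=0
    if jawdeg is not None:
        # tool x is down: turning + about tool x lowers world yaw
        t=-((jawdeg-j+90)%180-90); 
    R2=R@Ro.from_euler("x",t,degrees=True).as_matrix()
    d=R2.T@(np.array([x,y,z])-p)
    print("p",p.round(1),"jaw %.2f j6 %.2f t %.1f F %s"%(j,s["joints"][5],s["t"],s["ft_force"].round(1)),
      "| turn %.4f (%.1f deg)"%(t/180,t),"lin",(d/500).round(4), "tilt",(R[:,0]).round(4))
E
python3 - <<'E'
from h import *
im=cv2.imread("pics/top0.png"); I=cams.camera_info("top")
hsv=cv2.cvtColor(im,cv2.COLOR_BGR2HSV)
def m(lo,hi,box,z,name,hsvv=hsv):
    x0,y0,x1,y1=box
    k=cv2.inRange(hsv[y0:y1,x0:x1],np.array(lo),np.array(hi))
    cs,_=cv2.findContours(k,0,2); c=max(cs,key=cv2.contourArea)
    c=np.vstack([q for q in cs if cv2.contourArea(q)>15] or [c])
    (cx,cy),wh,a=cv2.minAreaRect(c); b=cv2.boxPoints(((cx,cy),wh,a))
    P=np.array([onz(I,q+[x0,y0],z) for q in b]); 
    e=P[1]-P[0]; f=P[2]-P[1]; L=e if np.linalg.norm(e)>np.linalg.norm(f) else f
    print(name,onz(I,(cx+x0,cy+y0),z).round(1),"sz",np.linalg.norm(e).round(),np.linalg.norm(f).round(),"ang %.1f"%(np.degrees(np.arctan2(L[1],L[0]))%180))
m((0,0,0),(180,255,50),(150,195,215,275),12,"spacer")
m((40,100,40),(85,255,255),(400,260,460,330),4,"gboard")
m((0,0,190),(180,60,255),(415,275,450,315),28,"gblock")
m((0,120,60),(12,255,255),(145,280,200,345),4,"red")
m((40,100,30),(85,255,255),(265,205,320,285),24,"bin")
m((0,0,190),(180,40,255),(315,205,365,270),22,"base")
m((95,120,40),(130,255,255),(100,260,135,295),45,"blueA")
m((95,120,40),(130,255,255),(450,225,480,255),45,"blueB")
m((5,150,90),(20,255,255),(400,215,425,245),45,"orange")
p,R,_=tool(); print(p,R.round(3),jaw(R))
W=cams.camera_info("wrist");c,d=ray(W,(W["cx"],W["cy"]),True);print("cam in tool",R.T@(c-p),R.T@d)
cr=[im[205:285,262:377],im[205:275,150:250],im[260:330,390:480]]
cv2.imwrite("pics/c1.png",cv2.resize(cr[0],None,fx=6,fy=6,interpolation=cv2.INTER_CUBIC))
E
```

```text
spacer [589.9 265.2  12. ] sz 59.0 102.0 ang 5.2
gboard [ 458.7 -290.5    4. ] sz 100.0 58.0 ang 171.7Traceback (most recent call last):
  File "<stdin>", line 15, in <module>
  File "<stdin>", line 7, in m
ValueError: max() iterable argument is empty
```

```bash
cat > seg.py <<'E'
from h import *
def m(im,I,lo,hi,box,z,name,fish=False):
    x0,y0,x1,y1=box
    k=cv2.inRange(cv2.cvtColor(im,cv2.COLOR_BGR2HSV)[y0:y1,x0:x1],np.array(lo),np.array(hi))
    cs=[q for q in cv2.findContours(k,0,2)[0] if cv2.contourArea(q)>12]
    if not cs: print(name,"none"); return
    u=np.vstack(cs)[:,0]+[x0,y0]
    P=np.array([onz(I,q,z,fish)[:2] for q in u]).astype(np.float32)
    (cx,cy),(w,h),a=cv2.minAreaRect(P)
    a=a if w>h else a+90
    print(name,round(cx,1),round(cy,1),"sz",round(w,1),round(h,1),"long axis %.1f"%(a%180)); return cx,cy,a
E
python3 - <<'E'
from seg import *
im=cv2.imread("pics/top0.png"); I=cams.camera_info("top")
f=lambda *a:m(im,I,*a)
f((0,0,0),(180,255,50),(150,195,215,275),12,"spacer")
f((40,100,40),(85,255,255),(400,260,460,330),4,"gboard")
f((0,0,140),(180,60,255),(420,280,445,310),28,"gblock")
f((0,120,60),(12,255,255),(145,280,200,345),4,"red")
f((40,100,30),(85,255,255),(265,205,320,285),24,"bin")
f((0,0,150),(180,40,255),(315,205,365,270),22,"base")
f((95,120,40),(130,255,255),(100,260,135,295),45,"blueA")
f((95,120,40),(130,255,255),(450,225,480,255),45,"blueB")
f((5,150,90),(20,255,255),(400,215,425,245),45,"orange")
p,R,_=tool(); print(p,R.round(3),jaw(R))
W=cams.camera_info("wrist");c,d=ray(W,(W["cx"],W["cy"]),True);print("cam in tool",R.T@(c-p),R.T@d)
plan(590,265,130,95)
E
```

```text
spacer 590.1 265.1 sz 101.4 59.1 long axis 5.1
gboard 458.9 -290.6 sz 58.2 99.8 long axis 171.5
gblock 458.8 -291.2 sz 25.5 38.0 long axis 172.0
red 420.0 286.6 sz 101.0 58.8 long axis 12.1
bin 566.0 18.6 sz 121.5 77.0 long axis 9.9
base 585.3 -90.5 sz 108.2 64.4 long axis 10.1
blueA 492.4 398.7 sz 21.7 28.3 long axis 90.1
blueB 577.6 -361.3 sz 22.1 24.4 long axis 90.2
orange 598.2 -248.1 sz 22.0 24.4 long axis 179.4
[265.97433561 565.36166743 228.12150789] [[-0.001  0.426  0.905]
 [-0.001  0.905 -0.426]
 [-1.    -0.001 -0.   ]] 64.80064258778151
cam in tool [-156.18198061    0.37979515  -81.18733568] [ 9.58210028e-01 -4.70597108e-04  2.86065238e-01]
p [266.  565.4 228.1] jaw 64.80 j6 -0.11 t 0.1 F [-0.2 -0.1 -0.2] | turn -0.1678 (-30.2 deg) lin [ 0.1964 -0.6548  0.5933] tilt [-5.e-04 -9.e-04 -1.e+00]
```

carry_out(
  grip=[-1,-1,-1,-1,-1],
  linear=[
    [0,0,0],
    [0,0,0],
    [0,0,0],
    [0,0,0],
    [0,0,0],
  ],
  turn=[-0.042,-0.042,-0.042,-0.042,0],
)

```text
t: 0.6
eef_pos: [266.0, 565.4, 228.3]
tcp_rot: [-2.147, 1.57, -2.058]
ft_force: [0.3, 0.3, -0.4]
opening: 1.0
```

carry_out(
  grip=[-1,-1,-1,-1,-1],
  linear=[
    [0.01,-0.066,0.06],
    [0.01,-0.066,0.06],
    [0.01,-0.066,0.06],
    [0.01,-0.066,0.06],
    [0.01,-0.066,0.06],
  ],
  turn=[0,0,0,0,0],
)

```text
t: 1.1
eef_pos: [431.0, 413.0, 203.4]
tcp_rot: [2.448, 1.571, 2.532]
ft_force: [0.3, 1.0, -0.5]
opening: 1.002
```

carry_out(
  grip=[-1,-1,-1,-1,-1],
  linear=[
    [0.01,-0.066,0.06],
    [0.01,-0.066,0.06],
    [0.01,-0.066,0.06],
    [0.01,-0.066,0.06],
    [0.01,-0.066,0.055],
  ],
  turn=[0,0,0,0,0],
)

```text
t: 1.6
eef_pos: [592.7, 261.5, 178.3]
tcp_rot: [2.602, 1.571, 2.686]
ft_force: [0.8, 0.4, 0.6]
opening: 0.999
```

carry_out(
  grip=[-1,-1,-1],
  linear=[
    [0,0,0],
    [0,0,0],
    [0,0,0],
  ],
  turn=[0,0,0],
)

```text
t: 1.9
eef_pos: [590.8, 263.6, 178.6]
tcp_rot: [2.727, 1.57, 2.814]
ft_force: [-0.0, -0.3, 0.1]
opening: 1.003
```

Run:
```python
from seg import *
plan(590,265,180,95.1)
W=cams.camera_info("wrist"); im=cams.read_camera("wrist"); cv2.imwrite("pics/w1.png",im)
print(proj(W,(590,265,12),True))
np.save("pics/w1.npy",W["view"])
plan(590,265,17,95.1)
```

```text
p [590.8 263.6 178.6] jaw 94.96 j6 -1.34 t 1.9 F [-0.  -0.3  0.1] | turn -0.0008 (-0.1 deg) lin [-0.0027  0.003  -0.0013] tilt [-4.e-04  1.e-04 -1.e+00]
[313.54467569 223.14090752]
p [590.7 263.9 178.9] jaw 95.03 j6 -1.34 t 1.9 F [-0.3 -0.4  0.6] | turn -0.0004 (-0.1 deg) lin [ 0.3237  0.0023 -0.0012] tilt [ 0.e+00  2.e-04 -1.e+00]
```

View pics/w1.png

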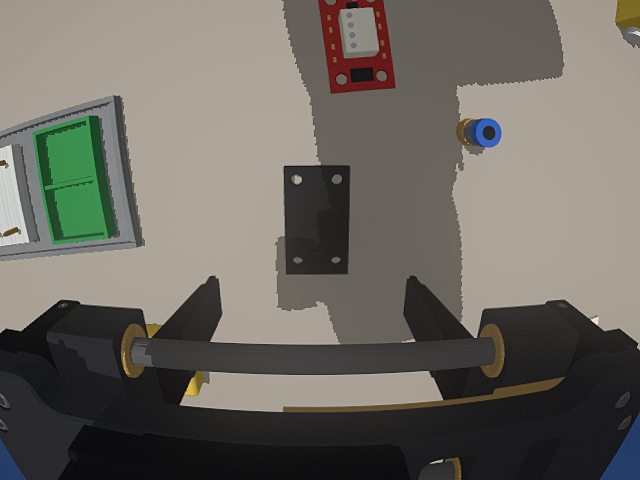

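The spacer lies at cols 284–350, rows 166–274, with holes near (297,180), (337,180), (298,260) and (336,260). The blue fitting collar is at (488,132) and the red board is well clear.

Run:
```python
from seg import *
I=cams.camera_info("wrist"); im=cv2.imread("pics/w1.png")
P=np.array([onz(I,q,12,True)[:2] for q in [(284.5,166),(350,166),(349,274),(286,274)]]);print(P.round(1),P.mean(0))
H=np.array([onz(I,q,12,True)[:2] for q in [(297,180),(337,180),(336,260),(298,260)]]);print(H.round(1),H.mean(0))
g=cv2.cvtColor(im,cv2.COLOR_BGR2GRAY)
k=(g[160:280,278:356]<52).astype(np.uint8)*255
m(cv2.merge([255-k]*3),I|{"cx":I["cx"]-278,"cy":I["cy"]-160},(0,0,0),(180,255,10),(0,0,78,120),12,"spacer",True)
e=[onz(I,q,45,True)[:2].round(1) for q in [(488,132)]];print(e)
```

```text
[[541.1 235.7]
 [536.  292.4]
 [635.9 302.8]
 [641.  243.9]] [588.50385403 268.69420114]
[[552.5 247.5]
 [549.4 282.3]
 [623.1 289.1]
 [626.1 254.1]] [587.76573516 268.24593703]
spacer 588.1 268.0 sz 99.4 57.4 long axis 5.1
[array([490.1, 401.7])]
```

carry_out(
  grip=[-1,-1,-1,-1,-1],
  linear=[
    [0.08,0.005,0.004],
    [0.08,0.003,0.002],
    [0.08,0,0],
    [0.06,0,0],
    [0.02,0,0],
  ],
  turn=[0,0,0,0,0],
)

```text
t: 2.45
eef_pos: [592.1, 267.9, 16.0]
tcp_rot: [-2.932, 1.567, -2.843]
ft_force: [-0.4, 0.4, 0.3]
opening: 1.0
```

```bash
python3 -c "
from h import *
plan(588.2,268,17,95.1)"
```

```text
p [592.1 267.9  16. ] jaw 95.09 j6 -1.34 t 2.5 F [-0.4  0.4  0.3] | turn -0.0001 (-0.0 deg) lin [-0.002   0.0009 -0.0078] tilt [-0.0038 -0.0012 -1.    ]
```

carry_out(
  grip=[-1,0.8,0.8,0.8,0.8],
  linear=[
    [-0.002,0,-0.008],
    [0,0,0],
    [0,0,0],
    [0,0,0],
    [0,0,0],
  ],
  turn=[0,0,0,0,0],
)

```text
t: 2.95
eef_pos: [590.5, 267.0, 20.6]
tcp_rot: [0.279, 1.569, 0.367]
ft_force: [-0.1, -0.4, 0.1]
opening: 0.722
```

carry_out(
  grip=[0.8,0.8],
  linear=[
    [0,0,0],
    [0,0,0],
  ],
  turn=[0,0],
)

```text
t: 3.15
eef_pos: [590.3, 266.9, 20.1]
tcp_rot: [0.339, 1.57, 0.427]
ft_force: [-1.0, -0.3, 3.6]
opening: 0.604
```

```bash
python3 -c "
from h import *
plan(585.3,-90.5,130,100)"
```

```text
p [590.3 266.9  20.1] jaw 95.04 j6 -1.34 t 3.1 F [-1.  -0.3  3.6] | turn -0.0276 (-5.0 deg) lin [-0.2201 -0.7022 -0.1338] tilt [ 6.e-04  3.e-04 -1.e+00]
```

carry_out(
  grip=[0.8,0.8,0.8,0.8,0.8],
  linear=[
    [-0.03,0,0],
    [-0.07,0,0],
    [-0.08,0,0],
    [-0.08,0,0],
    [-0.04,0,0],
  ],
  turn=[0,0,0,-0.0276,0],
)

```text
t: 3.65
eef_pos: [590.8, 267.1, 174.3]
tcp_rot: [0.151, 1.566, 0.328]
ft_force: [0.2, 0.0, -1.0]
opening: 0.603
```

```bash
python3 -c "
from h import *
print(env.state()['opening'])
plan(683,-73,170,100)"
```

```text
0.6033066475339823
p [590.8 267.1 174.3] jaw 100.18 j6 -1.43 t 3.6 F [ 0.2  0.  -1. ] | turn 0.0010 (0.2 deg) lin [ 0.0084 -0.7019  0.0634] tilt [ 0.0044  0.0015 -1.    ]
```

carry_out(
  grip=[0.8,0.8,0.8,0.8,0.8],
  linear=[
    [0,-0.05,0.006],
    [0,-0.08,0.007],
    [0,-0.08,0.007],
    [0,-0.08,0.007],
    [0,-0.08,0.007],
  ],
  turn=[0,0,0,0,0],
)

```text
t: 4.15
eef_pos: [639.1, 86.1, 170.7]
tcp_rot: [-0.041, 1.57, 0.134]
ft_force: [0.4, 0.7, -0.9]
opening: 0.606
```

carry_out(
  grip=[0.8,0.8,0.8,0.8,0.8],
  linear=[
    [0,-0.08,0.007],
    [0,-0.08,0.007],
    [0,-0.08,0.007],
    [0,-0.06,0.006],
    [0,-0.032,0.002],
  ],
  turn=[0,0,0,0,0],
)

```text
t: 4.65
eef_pos: [682.4, -75.8, 170.3]
tcp_rot: [-0.599, 1.57, -0.426]
ft_force: [0.5, -0.6, -1.3]
opening: 0.607
```

carry_out(
  grip=[0.8,0.8,0.8,0.8,0.8],
  linear=[
    [0,0,0],
    [0,0,0],
    [0,0,0],
    [0,0,0],
    [0,0,0],
  ],
  turn=[0,0,0,0,0],
)

```text
t: 5.15
eef_pos: [682.1, -72.3, 169.8]
tcp_rot: [0.697, 1.571, 0.873]
ft_force: [0.3, -1.1, -0.9]
opening: 0.608
```

Run:
```python
from seg import *
plan(585.3,-90.5,130,100)
W=cams.camera_info("wrist"); im=cams.read_camera("wrist"); cv2.imwrite("pics/w2.png",im)
cv2.imwrite("pics/w2c.png",cv2.resize(im[0:300,160:460],None,fx=2,fy=2,interpolation=cv2.INTER_CUBIC))
np.save("pics/w2.npy",W["view"])
for z,q in ((47,[(38,18),(38,-18),(-38,18),(-38,-18)]),):
  for a,b in q:
    t=np.radians(10); print(a,b,proj(W,(585.3+a*np.cos(t)-b*np.sin(t),-90.5+a*np.sin(t)+b*np.cos(t),z),True).round(1))
```

```text
p [682.1 -72.3 169.8] jaw 100.08 j6 -1.95 t 5.2 F [ 0.3 -1.1 -0.9] | turn 0.0004 (0.1 deg) lin [ 0.0796 -0.0022 -0.1969] tilt [ 1.e-04  1.e-04 -1.e+00]
38 18 [334.5 159.9]
38 -18 [286.4 159.8]
-38 18 [335.   59.7]
-38 -18 [286.1  59.7]
```

View pics/w2c.png

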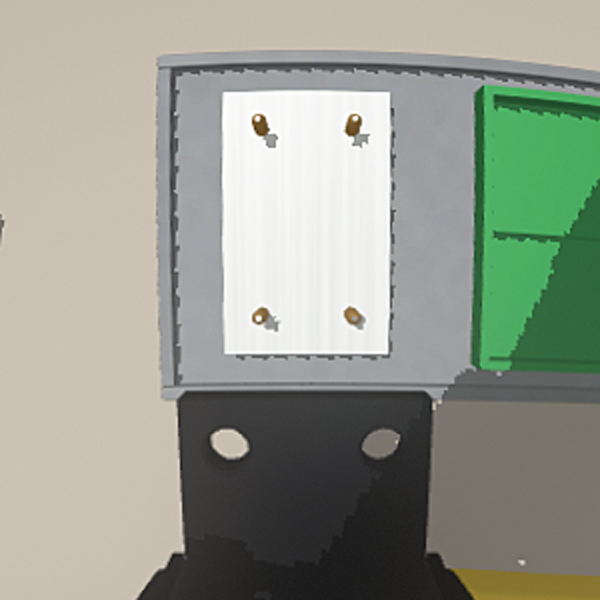

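Post tips in full-frame pixels are about (288.5,58), (337,59), (289,159.5) and (335,159.5). The base corners are (271,45.5), (355,46), (354.5,177.5) and (272,176.5). The held spacer's edge corners are (249.5,197) and (376,197), with holes at (274.5,222) and (350.5,222).

Run:
```python
from seg import *
I=cams.camera_info("wrist"); p,R,_=tool()
B=np.array([onz(I,q,22,True)[:2] for q in [(271,45.5),(355,46),(354.5,177.5),(272,176.5)]]);print(B.round(1),B.mean(0))
d=(B[2]+B[3]-B[0]-B[1]);print("ang",np.degrees(np.arctan2(d[1],d[0])))
T=np.array([onz(I,q,47,True)[:2] for q in [(288.5,58),(337,59),(335,159.5),(289,159.5)]]);print(T.round(1),T.mean(0))
d=(T[2]+T[3]-T[0]-T[1]);print("ang",np.degrees(np.arctan2(d[1],d[0])))
for q in [(249.5,197),(376,197),(274.5,222),(350.5,222)]:
    w=onz(I,q,161.7,True); print("tool frame",(R.T@(w-p)).round(1))
im=cv2.imread("pics/w2.png"); 
m(im,I,(0,0,170),(180,40,255),(262,35,362,185),22,"base",True)
```

```text
[[ 536.2 -131.8]
 [ 524.7  -65.1]
 [ 632.5  -45.7]
 [ 643.5 -112.7]] [584.21200665 -88.80424785]
ang 10.170670658762875
[[ 549.4 -113.5]
 [ 543.9  -78.2]
 [ 619.3  -66.1]
 [ 625.3  -99.9]] [584.48044278 -89.41237878]
ang 9.635172461465057
tool frame [  8.1 -28.1 -52.4]
tool frame [  8.1  29.1 -52.4]
tool frame [  8.1 -17.  -40.7]
tool frame [  8.1  17.7 -40.7]
base 583.8 -89.2 sz 108.9 67.9 long axis 9.8
```

```bash
python3 -c "
from h import *
plan(586.8,-89.2,76,100)"
```

```text
p [682.1 -72.5 169.8] jaw 100.06 j6 -1.95 t 5.2 F [-0.1 -0.5 -1.2] | turn 0.0004 (0.1 deg) lin [ 0.1875  0.0002 -0.1935] tilt [ 1.e-04  1.e-04 -1.e+00]
```

carry_out(
  grip=[0.8,0.8,0.8,0.8,0.8],
  linear=[
    [0,0,-0.05],
    [0,0,-0.06],
    [0,0,-0.05],
    [0.04,0,-0.03],
    [0.06,0,-0.0035],
  ],
  turn=[0,0,0,0,0],
)

```text
t: 5.7
eef_pos: [586.2, -90.3, 121.0]
tcp_rot: [-0.429, 1.568, -0.254]
ft_force: [1.0, 0.4, -1.0]
opening: 0.607
```

carry_out(
  grip=[0.8,0.8,0.8,0.8,0.8],
  linear=[
    [0.06,0,0],
    [0.0275,0,0],
    [0,0,0],
    [0,0,0],
    [0,0,0],
  ],
  turn=[0,0,0,0,0],
)

```text
t: 6.2
eef_pos: [587.5, -90.2, 77.2]
tcp_rot: [-0.384, 1.569, -0.209]
ft_force: [0.1, 0.3, -0.2]
opening: 0.607
```

Run:
```python
from seg import *
plan(586.8,-89.2,39,100)
im=cams.read_camera("wrist"); cv2.imwrite("pics/w3c.png",cv2.resize(im[120:320,200:430],None,fx=3,fy=3,interpolation=cv2.INTER_CUBIC))
```

```text
p [587.5 -90.2  77.2] jaw 100.02 j6 -2.01 t 6.2 F [ 0.1  0.3 -0.2] | turn 0.0001 (0.0 deg) lin [ 0.0763  0.0022 -0.0012] tilt [ 1.9e-03 -4.0e-04 -1.0e+00]
```

View pics/w3c.png

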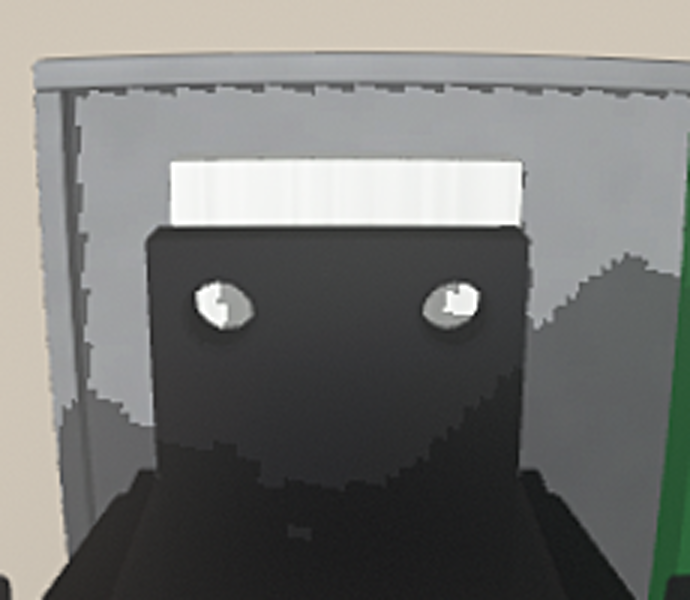

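Spacer's near edge spans crop columns 147–526 (centre 336.5), base 171–522 (centre 346.5), so the base lies about 1.6 mm further along tool +y. I'll correct that, then lower.

carry_out(
  grip=[0.8,0.8,0.8,0.8],
  linear=[
    [0,0.0032,-0.0012],
    [0.01,0,0],
    [0,0,0],
    [0,0,0],
  ],
  turn=[0,0,0,0],
)

```text
t: 6.65
eef_pos: [585.9, -88.6, 70.8]
tcp_rot: [2.396, 1.571, 2.571]
ft_force: [-0.0, 0.3, -1.2]
opening: 0.606
```

Run:
```python
from seg import *
plan(586.8,-89.2,39,100)
im=cams.read_camera("wrist"); cv2.imwrite("pics/w4c.png",cv2.resize(im[120:320,200:430],None,fx=3,fy=3,interpolation=cv2.INTER_CUBIC))
```

```text
p [585.9 -88.6  70.8] jaw 100.01 j6 -2.01 t 6.7 F [-0.   0.3 -1.2] | turn 0.0001 (0.0 deg) lin [ 0.0635 -0.0014  0.0016] tilt [-2.e-04  1.e-04 -1.e+00]
```

View pics/w4c.png

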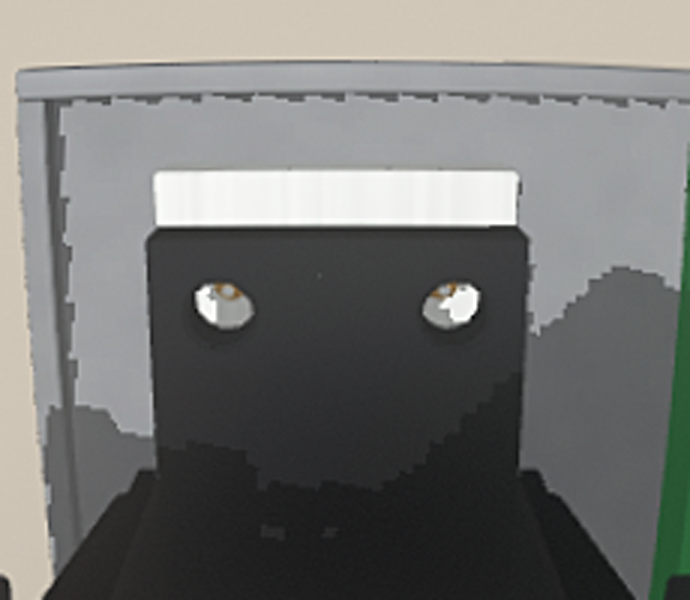

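Run:
```python
from seg import *
I=cams.camera_info("wrist"); p,R,_=tool()
for q in [(200+225/3,120+291/3),(200+443/3,120+291/3)]:
    w=onz(I,q,47,True); print("post in tool",(R.T@(w-p)).round(1))
for q in [(200+153/3,120+172/3),(200+519/3,120+172/3)]:
    w=onz(I,q,22,True); print("base edge in tool",(R.T@(w-p)).round(1))
for q in [(200+224/3,120+305/3),(200+452/3,120+305/3)]:
    w=onz(I,q,62.7,True); print("hole in tool",(R.T@(w-p)).round(1))
```

```text
post in tool [ 23.8 -18.3 -39.4]
post in tool [ 23.8  17.9 -39.3]
base edge in tool [ 48.8 -33.9 -56.4]
base edge in tool [ 48.8  34.2 -56.4]
hole in tool [  8.1 -16.9 -40.8]
hole in tool [  8.1  17.8 -40.8]
```

Post tips (275,217), (347.7,217) put the base 1.2 mm ahead along tool z; y is aligned. Correct and lower.

carry_out(
  grip=[0.8,0.8,0.8,0.8,0.8],
  linear=[
    [0,0,0.0024],
    [0.01,0,0],
    [0.01,0,0],
    [0.006,0,0],
    [0,0,0],
  ],
  turn=[0,0,0,0,0],
)

```text
t: 7.2
eef_pos: [586.9, -88.4, 57.2]
tcp_rot: [2.636, 1.57, 2.81]
ft_force: [-0.4, 0.5, -0.7]
opening: 0.606
```

Run:
```python
from seg import *
plan(586.8,-89.2,42.5,100)
```

```text
p [586.9 -88.4  57.2] jaw 100.01 j6 -2.01 t 7.2 F [-0.4  0.5 -0.7] | turn 0.0000 (0.0 deg) lin [ 0.0293 -0.0016 -0.0004] tilt [-1.1e-03  4.0e-04 -1.0e+00]
```

Spacer underside is at about 37, below the tips at 47, with no contact force. Lower on.

carry_out(
  grip=[0.8,0.8,0.8,0.8,0.8],
  linear=[
    [0.01,0,0],
    [0.01,0,0],
    [0.006,0,0],
    [0,0,0],
    [0,0,0],
  ],
  turn=[0,0,0,0,0],
)

```text
t: 7.7
eef_pos: [587.2, -88.4, 44.8]
tcp_rot: [1.911, 1.571, 2.086]
ft_force: [-0.8, -0.6, -1.0]
opening: 0.606
```

Run:
```python
from seg import *
plan(586.8,-89.2,42,100)
```

```text
p [587.2 -88.4  44.8] jaw 100.01 j6 -2.01 t 7.7 F [-0.8 -0.6 -1. ] | turn 0.0000 (0.0 deg) lin [ 0.0056 -0.0014 -0.001 ] tilt [-1.e-04  1.e-04 -1.e+00]
```

carry_out(
  grip=[0.8,0.8,0.8,0.8],
  linear=[
    [0.004,0,0],
    [0.002,0,0],
    [0,0,0],
    [0,0,0],
  ],
  turn=[0,0,0,0],
)

```text
t: 8.1
eef_pos: [587.2, -88.4, 42.0]
tcp_rot: [-0.077, 1.571, 0.097]
ft_force: [-0.5, 0.4, 1.6]
opening: 0.606
```

carry_out(
  grip=[0.2,-0.3,-0.3,-0.3,-0.3],
  linear=[
    [0,0,0],
    [0,0,0],
    [0,0,0],
    [0,0,0],
    [0,0,0],
  ],
  turn=[0,0,0,0,0],
)

```text
t: 8.6
eef_pos: [587.2, -88.4, 41.8]
tcp_rot: [1.174, 1.571, 1.348]
ft_force: [-1.2, -0.0, 0.7]
opening: 0.653
```

carry_out(
  grip=[-0.3,-0.3,-0.3,-0.6,-1],
  linear=[
    [-0.03,0,0],
    [-0.08,0,0],
    [-0.09,0,0],
    [-0.08,0,0],
    [0,0,0],
  ],
  turn=[0,0,0,0,0],
)

```text
t: 9.1
eef_pos: [589.0, -88.9, 188.3]
tcp_rot: [-0.429, 1.561, -0.254]
ft_force: [0.4, 0.4, 0.7]
opening: 0.764
```

carry_out(
  grip=[-1,-1,-1],
  linear=[
    [0,0,0],
    [0,0,0],
    [0,0,0],
  ],
  turn=[0,0,0],
)

```text
t: 9.4
eef_pos: [586.7, -88.3, 180.7]
tcp_rot: [2.66, 1.569, 2.834]
ft_force: [-0.4, -0.4, 0.4]
opening: 0.986
```

Run:
```python
from seg import *
im=cams.read_camera("wrist"); cv2.imwrite("pics/w5.png",im[60:360,120:520])
plan(459,-290.6,180,81.5)
```

```text
p [586.7 -88.4 180.7] jaw 100.01 j6 -2.01 t 9.4 F [-0.3 -0.6  0.5] | turn 0.1028 (18.5 deg) lin [ 0.0017 -0.4378 -0.1929] tilt [-2.1e-03  6.0e-04 -1.0e+00]
```

View pics/w5.png

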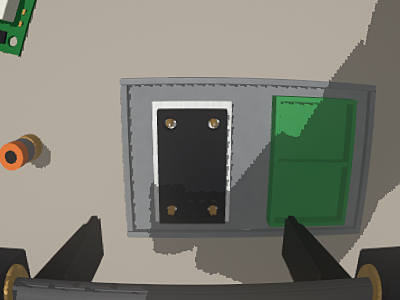

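The spacer is seated, with all four posts through its holes at crop (170,123), (213,123), (171,210) and (212,210), flat on the base. Next the green board.

carry_out(
  grip=[-1,-1,-1,-1,-1],
  linear=[
    [0,0,0],
    [0,0,0],
    [0,0,0],
    [0,0,0],
    [0,-0.07,-0.031],
  ],
  turn=[0.0343,0.0343,0.0342,0,0],
)

```text
t: 9.95
eef_pos: [567.6, -119.0, 181.1]
tcp_rot: [1.992, 1.57, 1.851]
ft_force: [0.3, -1.1, -0.4]
opening: 0.998
```

carry_out(
  grip=[-1,-1,-1,-1,-1],
  linear=[
    [0,-0.08,-0.035],
    [0,-0.08,-0.035],
    [0,-0.08,-0.035],
    [0,-0.08,-0.035],
    [0,-0.048,-0.022],
  ],
  turn=[0,0,0,0,0],
)

```text
t: 10.45
eef_pos: [457.7, -292.9, 181.4]
tcp_rot: [2.795, 1.57, 2.649]
ft_force: [0.6, -0.2, -0.3]
opening: 0.999
```

carry_out(
  grip=[-1,-1,-1,-1],
  linear=[
    [0,0,0],
    [0,0,0],
    [0,0,0],
    [0,0,0],
  ],
  turn=[0,0,0,0],
)

```text
t: 10.85
eef_pos: [459.9, -289.8, 181.8]
tcp_rot: [1.986, 1.57, 1.84]
ft_force: [1.1, 0.0, 0.6]
opening: 0.998
```

Run:
```python
from seg import *
plan(459,-290.6,26,81.5)
W=cams.camera_info("wrist"); im=cams.read_camera("wrist"); cv2.imwrite("pics/w6.png",im)
cv2.imwrite("pics/w6c.png",cv2.resize(im[130:310,220:400],None,fx=3,fy=3,interpolation=cv2.INTER_CUBIC))
m(im,W,(40,100,40),(85,255,255),(220,130,400,310),4,"gb",True)
```

```text
p [ 459.9 -289.8  181.8] jaw 81.63 j6 -2.11 t 10.8 F [1.1 0.  0.6] | turn 0.0007 (0.1 deg) lin [ 0.3115 -0.0019 -0.0016] tilt [-1.e-04  3.e-04 -1.e+00]
gb 457.6 -289.7 sz 57.3 99.4 long axis 171.9
```

View pics/w6c.png

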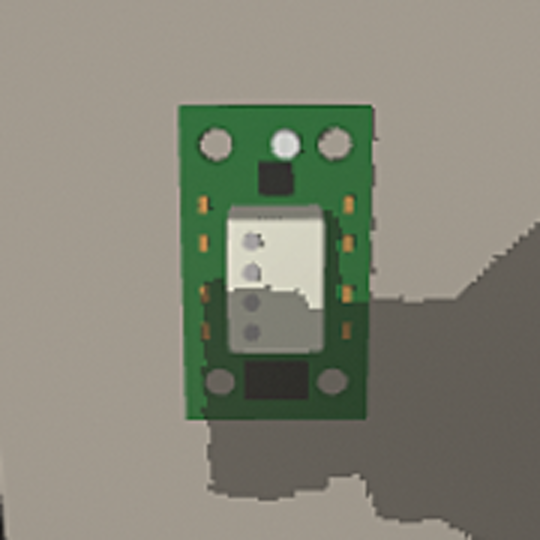

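Green board is at crop x 180–373, y 105–418, with the block central at (276,280), upright, with bench clear around it.

carry_out(
  grip=[-1,-1,-1,-1,-1],
  linear=[
    [0.06,0,-0.0046],
    [0.08,0,0],
    [0.08,0,0],
    [0.06,0,0],
    [0.02,0,0],
  ],
  turn=[0,0,0,0,0],
)

```text
t: 11.4
eef_pos: [456.5, -289.2, 29.3]
tcp_rot: [2.577, 1.567, 2.43]
ft_force: [0.9, -0.5, -0.8]
opening: 1.001
```

carry_out(
  grip=[-1,-1,-1],
  linear=[
    [0.01,0,0],
    [0,0,0],
    [0,0,0],
  ],
  turn=[0,0,0],
)

```text
t: 11.7
eef_pos: [457.7, -290.7, 28.1]
tcp_rot: [-0.494, 1.569, -0.642]
ft_force: [-0.1, 0.2, 0.6]
opening: 1.002
```

```bash
python3 -c "
from h import *
plan(457.6,-289.7,22,81.8)"
```

```text
p [ 457.7 -290.7   28.1] jaw 81.52 j6 -2.11 t 11.7 F [-0.1  0.2  0.6] | turn -0.0015 (-0.3 deg) lin [ 0.0122  0.002  -0.0005] tilt [ 0.0016 -0.0012 -1.    ]
```

carry_out(
  grip=[-1,-1,0.9,0.9,0.9],
  linear=[
    [0.012,0.002,0],
    [0,0,0],
    [0,0,0],
    [0,0,0],
    [0,0,0],
  ],
  turn=[-0.0015,0,0,0,0],
)

```text
t: 12.2
eef_pos: [457.3, -289.5, 21.0]
tcp_rot: [-0.198, 1.571, -0.342]
ft_force: [0.2, 0.3, -0.1]
opening: 0.8
```

carry_out(
  grip=[0.9,0.9,0.9,0.9,0.9],
  linear=[
    [0,0,0],
    [0,0,0],
    [0,0,0],
    [0,0,0],
    [0,0,0],
  ],
  turn=[0,0,0,0,0],
)

```text
t: 12.7
eef_pos: [457.2, -289.5, 20.8]
tcp_rot: [1.0, 1.571, 0.856]
ft_force: [0.5, -0.2, -0.6]
opening: 0.384
```

```bash
python3 -c "
from h import *
plan(457.6,-289.7,172,100);print(env.state()['opening']*95)"
```

```text
p [ 457.2 -289.5   20.8] jaw 81.78 j6 -2.11 t 12.7 F [ 0.5 -0.2 -0.6] | turn -0.1012 (-18.2 deg) lin [-0.3023 -0.0006  0.0007] tilt [ 1.e-04  1.e-04 -1.e+00]
36.48901891982648
```

carry_out(
  grip=[0.9,0.9,0.9,0.9,0.9],
  linear=[
    [0,0,0],
    [0,0,0],
    [0,0,0],
    [0,0,0],
    [0,0,0],
  ],
  turn=[0,0,0,0,0],
)

```text
t: 13.2
eef_pos: [457.2, -289.5, 20.9]
tcp_rot: [0.935, 1.571, 0.792]
ft_force: [0.4, 0.0, -0.1]
opening: 0.294
```

carry_out(
  grip=[0.9,0.9,0.9,0.9,0.9],
  linear=[
    [-0.03,0,0],
    [-0.07,0,0],
    [-0.08,0,0],
    [-0.07,0,0],
    [-0.05,0,0],
  ],
  turn=[0,0,0,0,0],
)

```text
t: 13.7
eef_pos: [457.4, -289.6, 173.2]
tcp_rot: [-0.489, 1.569, -0.633]
ft_force: [-0.5, -0.0, -1.5]
opening: 0.293
```

carry_out(
  grip=[0.9,0.9,0.9,0.9,0.9],
  linear=[
    [0,0,0],
    [0,0,0],
    [0,0,0],
    [0,0,0],
    [0,0,0],
  ],
  turn=[-0.0253,-0.0253,-0.0253,-0.0253,0],
)

```text
t: 14.2
eef_pos: [457.1, -289.4, 170.8]
tcp_rot: [1.965, 1.571, 2.141]
ft_force: [0.4, -0.4, -1.1]
opening: 0.295
```

```bash
python3 -c "
from h import *
plan(683,-73,172,100);print(env.state()['opening']*95)"
```

```text
p [ 457.1 -289.4  170.8] jaw 100.06 j6 -2.43 t 14.2 F [ 0.4 -0.4 -1.1] | turn 0.0003 (0.1 deg) lin [-0.0024  0.3477  0.52  ] tilt [-2.e-04  2.e-04 -1.e+00]
27.990450014495913
```

```bash
python3 -c "
from h import *
plan(584.8,-88.7,76,100)"
```

```text
p [ 457.1 -289.4  170.8] jaw 100.06 j6 -2.43 t 14.2 F [ 0.4 -0.4 -1.1] | turn 0.0003 (0.1 deg) lin [0.1896 0.3508 0.3212] tilt [-2.e-04  2.e-04 -1.e+00]
```

carry_out(
  grip=[0.9,0.9,0.9,0.9,0.9],
  linear=[
    [0,0.045,0.041],
    [0,0.06,0.055],
    [0,0.06,0.055],
    [0,0.06,0.055],
    [0,0.06,0.055],
  ],
  turn=[0,0,0,0,0],
)

```text
t: 14.7
eef_pos: [561.6, -125.0, 170.8]
tcp_rot: [2.002, 1.571, 2.174]
ft_force: [0.5, -0.6, -1.0]
opening: 0.29
```

carry_out(
  grip=[0.9,0.9,0.9,0.9,0.9],
  linear=[
    [0,0.045,0.04],
    [0,0.021,0.02],
    [0.03,0,0],
    [0.07,0,0],
    [0.07,0,0],
  ],
  turn=[0,0,0,0,0],
)

```text
t: 15.2
eef_pos: [584.9, -89.2, 85.4]
tcp_rot: [-0.452, 1.569, -0.28]
ft_force: [0.5, -0.8, -1.0]
opening: 0.295
```

carry_out(
  grip=[0.9,0.9,0.9,0.9,0.9],
  linear=[
    [0.019,0,0],
    [0,0,0],
    [0,0,0],
    [0,0,0],
    [0,0,0],
  ],
  turn=[0,0,0,0,0],
)

```text
t: 15.7
eef_pos: [585.4, -89.0, 77.7]
tcp_rot: [-0.398, 1.569, -0.224]
ft_force: [-1.0, 1.7, -0.3]
opening: 0.293
```

Run:
```python
from seg import *
plan(584.8,-88.7,76,100)
im=cams.read_camera("wrist"); cv2.imwrite("pics/w7c.png",cv2.resize(im[120:320,200:430],None,fx=3,fy=3,interpolation=cv2.INTER_CUBIC))
```

```text
p [585.4 -89.   77.7] jaw 99.98 j6 -2.01 t 15.7 F [-1.   1.7 -0.3] | turn -0.0001 (-0.0 deg) lin [ 0.0034  0.0007 -0.0011] tilt [ 2.1e-03 -5.0e-04 -1.0e+00]
```

View pics/w7c.png

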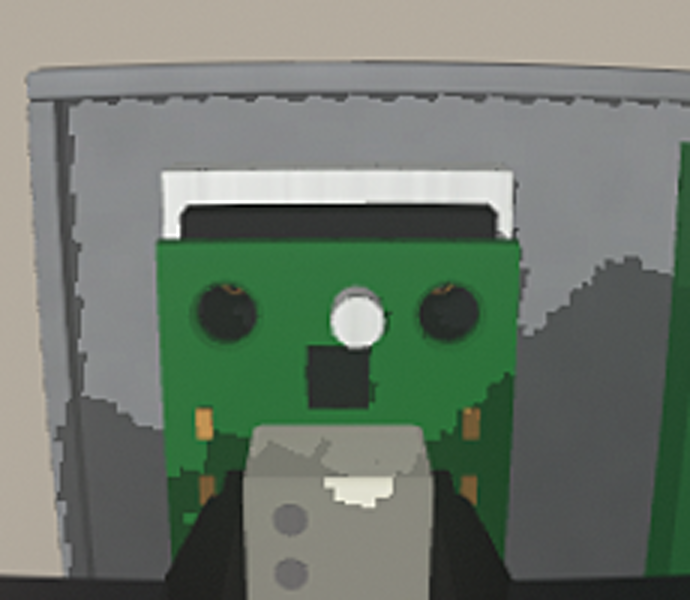

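Post tips are just visible at the rear of the holes, about (236,289) and (442,289). Holes are at (227,313) and (449,312); the board edge spans 157–520 at row 240, and the base 162–513 at row 172.

```bash
cat > rel.py <<'E'
from seg import *
def rel(*L):
    I=cams.camera_info("wrist"); p,R,_=tool()
    for n,z,q in L:
        w=onz(I,(200+q[0]/3,120+q[1]/3),z,True); print(n,(R.T@(w-p)).round(1))
E
python3 - <<'E'
from rel import *
zt=tool()[0][2]-16.8
rel(("tip",47,(236,289)),("tip",47,(442,289)),("hole",zt,(227,313)),("hole",zt,(449,312)),("bd",zt,(157,240)),("bd",zt,(520,240)),("base",22,(162,172)),("base",22,(513,172)),("sp",34,(181,207)),("sp",34,(497,207)))
E
```

```text
tip [ 30.4 -17.1 -38.2]
tip [ 30.4  18.4 -38.2]
hole [ 16.8 -17.4 -37.4]
hole [ 16.7  18.3 -37.5]
bd [ 16.7 -28.3 -49.4]
bd [ 16.7  29.3 -49.4]
base [ 55.4 -33.2 -55.6]
base [ 55.4  34.1 -55.6]
sp [ 43.4 -28.  -50.6]
sp [ 43.4  29.4 -50.6]
```

carry_out(
  grip=[0.9,0.9,0.9,0.9,0.9],
  linear=[
    [0,0.0003,-0.0018],
    [0.008,0,0],
    [0,0,0],
    [0,0,0],
    [0,0,0],
  ],
  turn=[0,0,0,0,0],
)

```text
t: 16.25
eef_pos: [583.9, -88.8, 72.3]
tcp_rot: [2.268, 1.571, 2.442]
ft_force: [0.5, -0.1, -0.7]
opening: 0.292
```

Run:
```python
from rel import *
plan(584.5,-88.9,76,100)
im=cams.read_camera("wrist"); cv2.imwrite("pics/w8c.png",cv2.resize(im[120:320,200:430],None,fx=3,fy=3,interpolation=cv2.INTER_CUBIC))
```

```text
p [583.9 -88.8  72.3] jaw 99.99 j6 -2.01 t 16.2 F [ 0.5 -0.1 -0.7] | turn -0.0000 (-0.0 deg) lin [-0.0074 -0.0004  0.0011] tilt [-1.e-04  1.e-04 -1.e+00]
```

View pics/w8c.png

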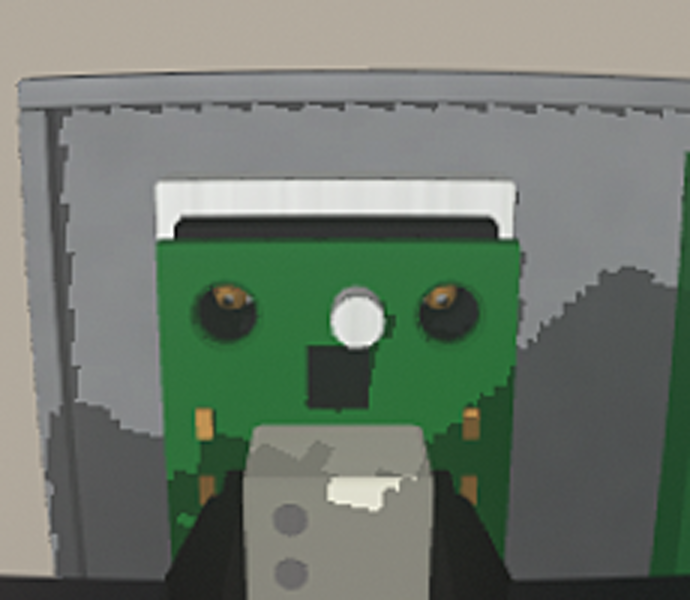

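The tips now show inside the holes at about (229,299) and (440,299).

Run:
```python
from rel import *
zt=tool()[0][2]-16.8
rel(("tip",47,(229,299)),("tip",47,(440,299)),("hole",zt,(226,313)),("hole",zt,(449,312)),("bd",zt,(157,240)),("bd",zt,(520,240)),("base",22,(156,182)),("base",22,(516,182)))
```

```text
tip [ 25.3 -17.8 -37.6]
tip [ 25.3  17.6 -37.6]
hole [ 16.8 -17.5 -37.4]
hole [ 16.8  18.3 -37.5]
bd [ 16.8 -28.3 -49.4]
bd [ 16.8  29.4 -49.4]
base [ 50.3 -33.6 -54.3]
base [ 50.3  33.9 -54.3]
```

carry_out(
  grip=[0.9,0.9,0.9,0.9,0.9],
  linear=[
    [0.008,-0.0006,0],
    [0.008,0,0],
    [0.008,0,0],
    [0.006,0,0],
    [0,0,0],
  ],
  turn=[0,0,0,0,0],
)

```text
t: 16.8
eef_pos: [583.8, -89.0, 56.8]
tcp_rot: [2.615, 1.57, 2.789]
ft_force: [0.3, -0.0, -0.8]
opening: 0.295
```

carry_out(
  grip=[0.9,0.9,0.9],
  linear=[
    [0.003,0,0],
    [0,0,0],
    [0,0,0],
  ],
  turn=[0,0,0],
)

```text
t: 17.1
eef_pos: [584.1, -89.1, 56.0]
tcp_rot: [-0.082, 1.571, 0.092]
ft_force: [0.5, 1.1, -0.9]
opening: 0.292
```

Run:
```python
from rel import *
plan(584.5,-88.9,54.8,100)
```

```text
p [584.1 -89.1  56. ] jaw 99.99 j6 -2.01 t 17.1 F [ 0.5  1.1 -0.9] | turn -0.0000 (-0.0 deg) lin [0.0024 0.0002 0.0009] tilt [ 2.e-04  0.e+00 -1.e+00]
```

carry_out(
  grip=[0.9,0.9,0.9,0.9],
  linear=[
    [0.003,0,0],
    [0,0,0],
    [0,0,0],
    [0,0,0],
  ],
  turn=[0,0,0,0],
)

```text
t: 17.5
eef_pos: [584.2, -89.1, 54.8]
tcp_rot: [-0.323, 1.57, -0.149]
ft_force: [-0.8, 0.1, 5.5]
opening: 0.29
```

carry_out(
  grip=[0.2,0,0,0,0],
  linear=[
    [0,0,0],
    [0,0,0],
    [0,0,0],
    [0,0,0],
    [0,0,0],
  ],
  turn=[0,0,0,0,0],
)

```text
t: 18.0
eef_pos: [584.0, -89.1, 54.2]
tcp_rot: [2.173, 1.571, 2.347]
ft_force: [0.1, 0.8, 0.2]
opening: 0.497
```

carry_out(
  grip=[0,0,0,0,0],
  linear=[
    [-0.02,0,0],
    [-0.06,0,0],
    [-0.08,0,0],
    [-0.08,0,0],
    [0,0,0],
  ],
  turn=[0,0,0,0,0],
)

```text
t: 18.5
eef_pos: [585.8, -89.5, 180.2]
tcp_rot: [-0.43, 1.562, -0.256]
ft_force: [0.3, 0.1, 0.3]
opening: 0.504
```

Run:
```python
from rel import *
plan(577.5,-361,190,100)
im=cams.read_camera("wrist"); cv2.imwrite("pics/w9c.png",cv2.resize(im[60:360,120:420],None,fx=2,fy=2))
```

```text
p [585.8 -89.5 180.2] jaw 100.00 j6 -2.01 t 18.5 F [0.3 0.1 0.3] | turn -0.0000 (-0.0 deg) lin [-0.0186 -0.5319 -0.1106] tilt [ 0.0085 -0.0022 -1.    ]
```

View pics/w9c.png

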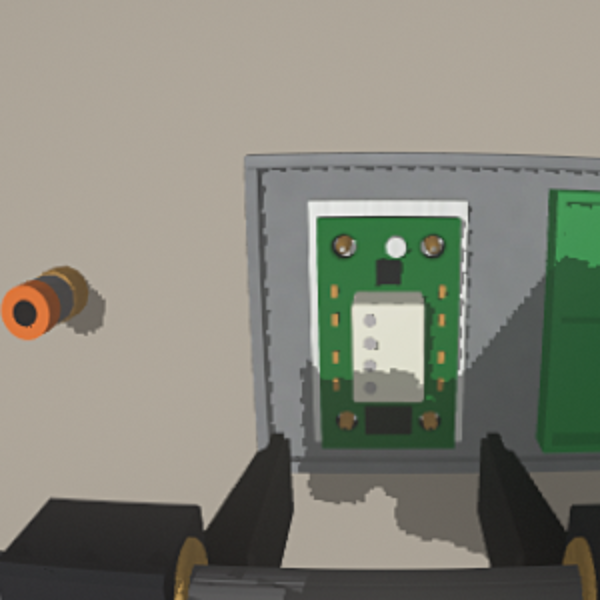

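The green board is seated: four posts protrude through its holes at crop (344,245), (432,245), (346,420) and (430,420), block up. Next the blue fitting on the right.

carry_out(
  grip=[-0.4,-0.4,-0.4,-0.4,-0.4],
  linear=[
    [-0.01,-0.05,-0.01],
    [0,-0.08,-0.0167],
    [0,-0.08,-0.0167],
    [0,-0.08,-0.0167],
    [0,-0.08,-0.0167],
  ],
  turn=[0,0,0,0,0],
)

```text
t: 19.05
eef_pos: [577.6, -279.3, 178.3]
tcp_rot: [2.349, 1.569, 2.524]
ft_force: [0.2, 0.3, 0.1]
opening: 0.701
```

carry_out(
  grip=[-0.4,-0.4,-0.4,-0.4,-0.4],
  linear=[
    [0,-0.08,-0.0167],
    [0,-0.05,-0.0104],
    [0,-0.032,-0.0067],
    [0,0,0],
    [0,0,0],
  ],
  turn=[0,0,0,0,0],
)

```text
t: 19.55
eef_pos: [575.5, -359.7, 178.8]
tcp_rot: [2.07, 1.569, 2.244]
ft_force: [0.5, -0.3, 0.7]
opening: 0.698
```

Run:
```python
from rel import *
W=cams.camera_info("wrist"); im=cams.read_camera("wrist"); cv2.imwrite("pics/w10.png",im)
x,y=proj(W,(577,-360,45),True).astype(int); print(x,y)
r=m(im,W,(95,120,40),(130,255,255),(x-50,y-50,x+50,y+50),45,"blueB",True)
plan(r[0],r[1],31,100)
```

```text
310 235
blueB 575.4 -361.5 sz 25.2 23.6 long axis 9.9
p [ 575.7 -359.3  179.1] jaw 100.04 j6 -2.40 t 19.6 F [0.1 0.  0.4] | turn 0.0002 (0.0 deg) lin [ 0.2961 -0.0045 -0.0014] tilt [-6.e-04  8.e-04 -1.e+00]
```

carry_out(
  grip=[-0.4,-0.4,-0.4,-0.4,-0.4],
  linear=[
    [0.05,-0.0045,-0.0014],
    [0.08,0,0],
    [0.08,0,0],
    [0.06,0,0],
    [0.026,0,0],
  ],
  turn=[0,0,0,0,0],
)

```text
t: 20.1
eef_pos: [574.8, -360.7, 28.7]
tcp_rot: [2.271, 1.567, 2.446]
ft_force: [0.2, 0.7, -0.1]
opening: 0.702
```

carry_out(
  grip=[-0.4,-0.4,0.9,0.9,0.9],
  linear=[
    [0,0,0],
    [0,0,0],
    [0,0,0],
    [0,0,0],
    [0,0,0],
  ],
  turn=[0,0,0,0,0],
)

```text
t: 20.6
eef_pos: [575.7, -363.2, 32.4]
tcp_rot: [-0.762, 1.569, -0.588]
ft_force: [0.5, -0.0, 0.3]
opening: 0.505
```

carry_out(
  grip=[0.9,0.9,0.9,0.9,0.9],
  linear=[
    [0,0,0],
    [0,0,0],
    [0,0,0],
    [0,0,0],
    [0,0,0],
  ],
  turn=[0,0,0,0,0],
)

```text
t: 21.1
eef_pos: [575.3, -362.9, 31.4]
tcp_rot: [1.668, 1.571, 1.842]
ft_force: [0.0, 0.6, 0.3]
opening: 0.248
```

carry_out(
  grip=[0.9,0.9,0.9,0.9,0.9],
  linear=[
    [-0.04,0,0],
    [-0.08,0,0],
    [-0.08,0,0],
    [-0.06,0,0],
    [0,0,0],
  ],
  turn=[0,0,0,0,0],
)

```text
t: 21.6
eef_pos: [576.7, -363.9, 165.9]
tcp_rot: [-0.823, 1.564, -0.648]
ft_force: [1.1, -0.4, -0.8]
opening: 0.247
```

Run:
```python
from rel import *
plan(594,24.5,160,100); print(env.state()["opening"]*95)
```

```text
p [ 576.7 -363.9  165.9] jaw 99.99 j6 -2.41 t 21.6 F [ 1.1 -0.4 -0.8] | turn -0.0000 (-0.0 deg) lin [0.0087 0.7591 0.169 ] tilt [ 0.0056 -0.0042 -1.    ]
23.470929672022294
```

carry_out(
  grip=[0.9,0.9,0.9,0.9,0.9],
  linear=[
    [0,0.04,0.009],
    [0,0.08,0.0178],
    [0,0.08,0.0178],
    [0,0.08,0.0178],
    [0,0.08,0.0178],
  ],
  turn=[0,0,0,0,0],
)

```text
t: 22.1
eef_pos: [582.6, -176.0, 159.6]
tcp_rot: [2.471, 1.568, 2.645]
ft_force: [1.0, -0.2, -0.9]
opening: 0.248
```

carry_out(
  grip=[0.9,0.9,0.9,0.9,0.9],
  linear=[
    [0,0.08,0.0178],
    [0,0.08,0.0178],
    [0,0.08,0.0178],
    [0,0.08,0.0178],
    [0,0.05,0.011],
  ],
  turn=[0,0,0,0,0],
)

```text
t: 22.6
eef_pos: [590.6, 14.1, 159.8]
tcp_rot: [2.733, 1.568, 2.909]
ft_force: [0.3, 0.1, -0.5]
opening: 0.245
```

carry_out(
  grip=[0.9,0.9,0.9,0.9,0.9],
  linear=[
    [0,0.029,0.0066],
    [0.05,0,0],
    [0.08,0,0],
    [0.04,0,0],
    [0,0,0],
  ],
  turn=[0,0,0,0,0],
)

```text
t: 23.1
eef_pos: [590.7, 25.5, 73.0]
tcp_rot: [2.892, 1.564, 3.066]
ft_force: [0.5, -0.3, -1.0]
opening: 0.247
```

Run:
```python
from rel import *
plan(594,24.5,42,100)
im=cams.read_camera("wrist"); cv2.imwrite("pics/w11c.png",cv2.resize(im[120:360,180:480],None,fx=2,fy=2))
```

```text
p [590.7  25.5  73. ] jaw 99.97 j6 -1.81 t 23.1 F [ 0.5 -0.3 -1. ] | turn -0.0002 (-0.0 deg) lin [ 0.0619 -0.0031  0.0065] tilt [-6.3e-03  5.0e-04 -1.0e+00]
```

View pics/w11c.png

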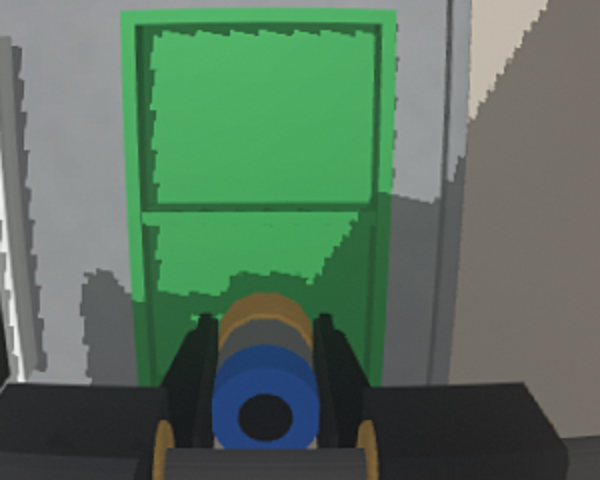

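The fitting is upright in the jaws, centred over the near compartment (wall at row 208, foot top at row ~295). Lower it.

carry_out(
  grip=[0.9,0.9,0.9,0.9,0.9],
  linear=[
    [0.02,0,0.002],
    [0.02,0,0],
    [0.01,0,0],
    [0,0,0],
    [0,0,0],
  ],
  turn=[0,0,0,0,0],
)

```text
t: 23.65
eef_pos: [593.8, 25.6, 51.6]
tcp_rot: [0.083, 1.571, 0.257]
ft_force: [0.5, -0.5, -0.3]
opening: 0.25
```

Run:
```python
from rel import *
plan(594,24.5,42,100)
```

```text
p [593.8  25.6  51.6] jaw 99.99 j6 -1.81 t 23.6 F [ 0.5 -0.5 -0.3] | turn -0.0000 (-0.0 deg) lin [ 0.0191 -0.0022 -0.0001] tilt [ 2.e-04  1.e-04 -1.e+00]
```

carry_out(
  grip=[0.9,0.9,0.9,0.9,0.9],
  linear=[
    [0.01,0,0],
    [0.008,0,0],
    [0.002,0,0],
    [0,0,0],
    [0,0,0],
  ],
  turn=[0,0,0,0,0],
)

```text
t: 24.15
eef_pos: [593.7, 25.6, 41.4]
tcp_rot: [1.468, 1.571, 1.642]
ft_force: [-0.8, 0.2, 1.0]
opening: 0.245
```

carry_out(
  grip=[0.3,0.1,0.1,0.1,0.1],
  linear=[
    [0,0,0],
    [0,0,0],
    [0,0,0],
    [0,0,0],
    [0,0,0],
  ],
  turn=[0,0,0,0,0],
)

```text
t: 24.65
eef_pos: [593.8, 25.6, 41.4]
tcp_rot: [0.501, 1.571, 0.675]
ft_force: [0.2, -0.2, 0.6]
opening: 0.446
```

carry_out(
  grip=[0.1,0.1,0.1,0.1,0.1],
  linear=[
    [-0.02,0,0],
    [-0.06,0,0],
    [-0.09,0,0],
    [-0.08,0,0],
    [0,0,0],
  ],
  turn=[0,0,0,0,0],
)

```text
t: 25.15
eef_pos: [595.7, 25.5, 172.3]
tcp_rot: [-0.236, 1.562, -0.062]
ft_force: [0.4, 0.0, -0.3]
opening: 0.452
```

Run:
```python
from rel import *
plan(490.5,401.5,190,100)
```

```text
p [595.7  25.5 172.3] jaw 100.00 j6 -1.81 t 25.1 F [ 0.4  0.  -0.3] | turn 0.0000 (0.0 deg) lin [-0.0377  0.777  -0.0763] tilt [ 9.e-03 -6.e-04 -1.e+00]
```

carry_out(
  grip=[-0.4,-0.4,-0.4,-0.4,-0.4],
  linear=[
    [-0.01,0.05,-0.005],
    [-0.01,0.08,-0.0078],
    [0,0.08,-0.0078],
    [0,0.08,-0.0078],
    [0,0.08,-0.0078],
  ],
  turn=[0,0,0,0,0],
)

```text
t: 25.65
eef_pos: [543.0, 206.0, 176.4]
tcp_rot: [2.735, 1.571, 2.909]
ft_force: [0.9, -0.2, 0.1]
opening: 0.692
```

carry_out(
  grip=[-0.4,-0.4,-0.4,-0.4,-0.4],
  linear=[
    [0,0.08,-0.0078],
    [0,0.08,-0.0078],
    [0,0.08,-0.0078],
    [0,0.08,-0.0078],
    [0,0.05,-0.005],
  ],
  turn=[0,0,0,0,0],
)

```text
t: 26.15
eef_pos: [492.6, 386.0, 176.2]
tcp_rot: [2.63, 1.57, 2.806]
ft_force: [0.2, 0.5, 0.2]
opening: 0.705
```

carry_out(
  grip=[-0.4,-0.4,-0.4,-0.4,-0.4],
  linear=[
    [0,0.037,-0.0036],
    [0,0,0],
    [0,0,0],
    [0,0,0],
    [0,0,0],
  ],
  turn=[0,0,0,0,0],
)

```text
t: 26.65
eef_pos: [489.4, 400.6, 176.5]
tcp_rot: [-2.217, 1.571, -2.044]
ft_force: [0.7, 0.2, 0.2]
opening: 0.701
```

Run:
```python
from rel import *
W=cams.camera_info("wrist"); im=cams.read_camera("wrist"); cv2.imwrite("pics/w12.png",im)
x,y=proj(W,(490.5,401.5,45),True).astype(int); print(x,y)
r=m(im,W,(95,120,30),(130,255,255),(x-50,y-50,x+50,y+50),45,"blueA",True)
plan(r[0],r[1],31,100)
```

```text
312 235
blueA 489.5 401.1 sz 25.9 23.4 long axis 9.9
p [489.4 400.7 176.5] jaw 99.92 j6 -1.16 t 26.7 F [0.  0.  0.9] | turn -0.0005 (-0.1 deg) lin [0.291  0.0008 0.0004] tilt [ 1.e-04  1.e-04 -1.e+00]
```

carry_out(
  grip=[-0.4,-0.4,-0.4,-0.4,-0.4],
  linear=[
    [0.05,0.0008,0],
    [0.08,0,0],
    [0.08,0,0],
    [0.06,0,0],
    [0.02,0,0],
  ],
  turn=[0,0,0,0,0],
)

```text
t: 27.2
eef_pos: [488.1, 400.8, 28.6]
tcp_rot: [-2.735, 1.567, -2.562]
ft_force: [0.3, 1.0, 1.0]
opening: 0.697
```

carry_out(
  grip=[-0.4,-0.4,0.9,0.9,0.9],
  linear=[
    [0,0,0],
    [0,0,0],
    [0,0,0],
    [0,0,0],
    [0,0,0],
  ],
  turn=[0,0,0,0,0],
)

```text
t: 27.7
eef_pos: [489.1, 402.2, 32.4]
tcp_rot: [0.439, 1.569, 0.613]
ft_force: [-0.2, -0.1, 0.9]
opening: 0.502
```

carry_out(
  grip=[0.9,0.9,0.9,0.9,0.9],
  linear=[
    [0,0,0],
    [0,0,0],
    [0,0,0],
    [0,0,0],
    [0,0,0],
  ],
  turn=[0,0,0,0,0],
)

```text
t: 28.2
eef_pos: [488.8, 402.1, 31.4]
tcp_rot: [1.014, 1.571, 1.188]
ft_force: [-0.5, -1.2, 1.1]
opening: 0.245
```

carry_out(
  grip=[0.9,0.9,0.9,0.9,0.9],
  linear=[
    [-0.04,0,0],
    [-0.08,0,0],
    [-0.08,0,0],
    [-0.06,0,0],
    [0,0,0],
  ],
  turn=[0,0,0,0,0],
)

```text
t: 28.7
eef_pos: [490.1, 402.9, 165.6]
tcp_rot: [0.418, 1.564, 0.592]
ft_force: [-0.2, 0.1, -0.7]
opening: 0.243
```

Run:
```python
from rel import *
plan(536.8,15,160,100); print(env.state()["opening"]*95)
```

```text
p [490.1 402.9 165.6] jaw 100.00 j6 -1.16 t 28.7 F [-0.2  0.1 -0.7] | turn -0.0000 (-0.0 deg) lin [ 0.0089 -0.7803 -0.0428] tilt [ 0.0057  0.0038 -1.    ]
23.074074321098603
```

carry_out(
  grip=[0.9,0.9,0.9,0.9,0.9],
  linear=[
    [0,-0.05,-0.0027],
    [0,-0.08,-0.0044],
    [0,-0.08,-0.0044],
    [0,-0.08,-0.0044],
    [0,-0.08,-0.0044],
  ],
  turn=[0,0,0,0,0],
)

```text
t: 29.2
eef_pos: [510.5, 216.5, 160.5]
tcp_rot: [-3.085, 1.57, -2.91]
ft_force: [1.0, 0.9, 0.2]
opening: 0.245
```

carry_out(
  grip=[0.9,0.9,0.9,0.9,0.9],
  linear=[
    [0,-0.08,-0.0044],
    [0,-0.08,-0.0044],
    [0,-0.08,-0.0044],
    [0,-0.08,-0.0044],
    [0,-0.05,-0.0027],
  ],
  turn=[0,0,0,0,0],
)

```text
t: 29.7
eef_pos: [532.8, 31.7, 160.6]
tcp_rot: [2.977, 1.57, -3.133]
ft_force: [0.8, 1.0, 0.2]
opening: 0.245
```

carry_out(
  grip=[0.9,0.9,0.9,0.9,0.9],
  linear=[
    [0,-0.04,-0.0022],
    [0.05,0,0],
    [0.07,0,0],
    [0.04,0,0],
    [0,0,0],
  ],
  turn=[0,0,0,0,0],
)

```text
t: 30.2
eef_pos: [533.8, 14.2, 78.5]
tcp_rot: [2.852, 1.565, 3.026]
ft_force: [0.1, 0.6, -0.7]
opening: 0.245
```

carry_out(
  grip=[0.9,0.9,0.9],
  linear=[
    [0,0,0],
    [0,0,0],
    [0,0,0],
  ],
  turn=[0,0,0],
)

```text
t: 30.5
eef_pos: [535.9, 14.3, 82.4]
tcp_rot: [-0.229, 1.569, -0.054]
ft_force: [-0.0, 0.4, -0.4]
opening: 0.245
```

Run:
```python
from rel import *
plan(536.8,15,41.5,100)
im=cams.read_camera("wrist"); cv2.imwrite("pics/w13c.png",cv2.resize(im[120:360,180:480],None,fx=2,fy=2))
```

```text
p [535.9  14.3  82.4] jaw 100.00 j6 -1.84 t 30.5 F [-0.   0.4 -0.4] | turn 0.0000 (0.0 deg) lin [0.0819 0.0012 0.0019] tilt [ 1.8e-03 -1.0e-04 -1.0e+00]
```

View pics/w13c.png

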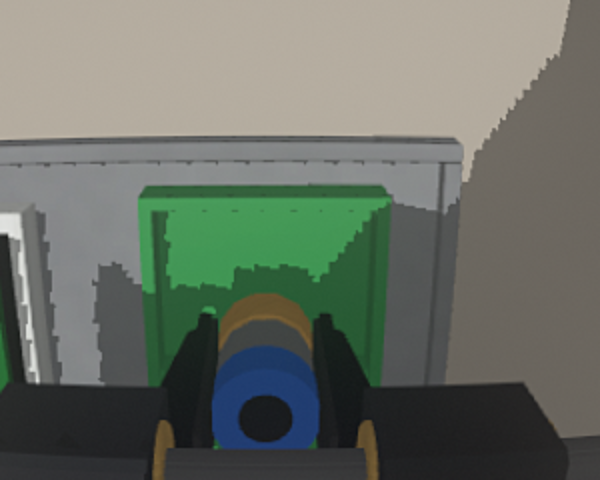

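The second fitting is upright, centred over the robot-side compartment (end wall at row ~195). Lower, release and lift.

carry_out(
  grip=[0.9,0.9,0.9,0.9,0.9],
  linear=[
    [0.03,0.001,0.001],
    [0.02,0,0],
    [0.015,0,0],
    [0,0,0],
    [0,0,0],
  ],
  turn=[0,0,0,0,0],
)

```text
t: 31.05
eef_pos: [535.9, 14.8, 48.9]
tcp_rot: [2.412, 1.571, 2.587]
ft_force: [0.1, -0.3, -0.3]
opening: 0.245
```

Run:
```python
from rel import *
plan(536.8,15,41.5,100)
```

```text
p [535.9  14.8  48.9] jaw 99.99 j6 -1.84 t 31.1 F [ 0.1 -0.3 -0.3] | turn -0.0000 (-0.0 deg) lin [0.0149 0.     0.0019] tilt [-2.e-04  1.e-04 -1.e+00]
```

carry_out(
  grip=[0.9,0.9,0.9,0.9,0.9],
  linear=[
    [0.008,0,0],
    [0.0065,0,0],
    [0,0,0],
    [0,0,0],
    [0,0,0],
  ],
  turn=[0,0,0,0,0],
)

```text
t: 31.55
eef_pos: [535.8, 14.8, 41.6]
tcp_rot: [1.523, 1.571, 1.698]
ft_force: [-0.4, -0.7, -0.5]
opening: 0.248
```

carry_out(
  grip=[0.3,0.1,0.1,0.1,0.1],
  linear=[
    [0,0,0],
    [0,0,0],
    [0,0,0],
    [0,0,0],
    [0,0,0],
  ],
  turn=[0,0,0,0,0],
)

```text
t: 32.05
eef_pos: [535.9, 14.8, 41.6]
tcp_rot: [0.414, 1.571, 0.588]
ft_force: [0.3, 0.1, 0.7]
opening: 0.45
```

carry_out(
  grip=[0.1,0.1,0.1,0.1,0.1],
  linear=[
    [-0.02,0,0],
    [-0.06,0,0],
    [-0.08,0,0],
    [-0.08,0,0],
    [-0.08,0,0],
  ],
  turn=[0,0,0,0,0],
)

```text
t: 32.55
eef_pos: [535.5, 14.8, 204.0]
tcp_rot: [0.043, 1.57, 0.217]
ft_force: [0.3, -0.3, 0.4]
opening: 0.448
```

carry_out(
  grip=[0.1,0.1,0.1,0.1,0.1],
  linear=[
    [0,0.08,0],
    [0,0.08,0],
    [0,0.08,0],
    [0,0.08,0],
    [0,0.08,0],
  ],
  turn=[0,0,0,0,0],
)

```text
t: 33.05
eef_pos: [500.5, 213.2, 202.6]
tcp_rot: [0.163, 1.57, 0.337]
ft_force: [0.6, 0.0, -0.2]
opening: 0.449
```

carry_out(
  grip=[0.1,0.1,0.1,0.1,0.1],
  linear=[
    [0,0.08,0],
    [0,0.05,0],
    [0,0,0],
    [0,0,0],
    [0,0,0],
  ],
  turn=[0,0,0,0,0],
)

```text
t: 33.55
eef_pos: [490.0, 274.9, 202.0]
tcp_rot: [-0.315, 1.571, -0.141]
ft_force: [0.5, 0.2, -0.5]
opening: 0.449
```

Run:
```python
from seg import *
s=env.state(); print(s["t"],s["eef_pos"])
im=cams.read_camera("top"); a=cams.read_camera("scene"); I=cams.camera_info("top")
A=cv2.resize(im[135:370,140:520],None,fx=2,fy=2)[:, :]
B=cv2.resize(a[200:310,240:370],None,fx=4,fy=4)
cv2.imwrite("pics/fin_top.png",A); cv2.imwrite("pics/fin_sc.png",B)
f=lambda *q:m(im,I,*q)
f((0,120,60),(12,255,255),(145,280,200,345),4,"red (420.0,286.6)")
f((5,150,90),(20,255,255),(400,215,425,245),45,"orange (598.2,-248.1)")
f((95,120,40),(130,255,255),(265,205,320,245),55,"blue+")
f((95,120,40),(130,255,255),(265,245,320,285),55,"blue-")
```

```text
33.55 [489.97827609 274.92489758 201.96196939]
red (420.0,286.6) 422.2 273.8 sz 102.2 37.7 long axis 8.5
orange (598.2,-248.1) 598.2 -248.1 sz 22.0 24.4 long axis 179.4
blue+ 595.9 25.4 sz 24.4 23.4 long axis 63.5
blue- 538.6 14.0 sz 21.7 23.9 long axis 90.2
```

View pics/fin_top.png

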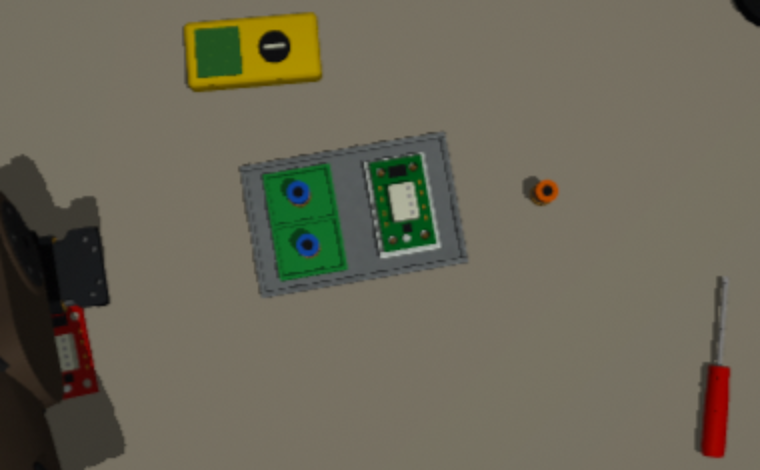

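View pics/fin_sc.png

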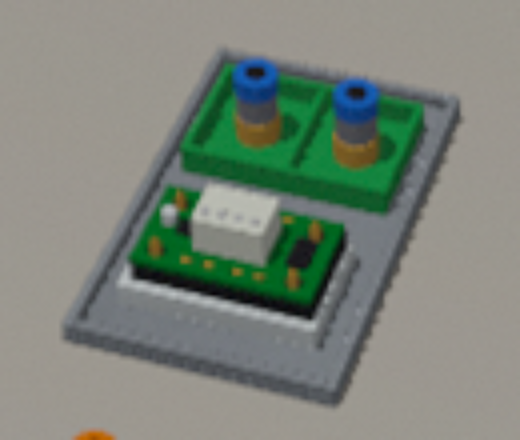

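Both fittings stand upright, one in each compartment. The board lies flat on the spacer with posts protruding. The red board is partly hidden by the arm; its visible edge is where it was.

```bash
python3 -c "
from cell import env
print(env.job_done())"
```

```text
the job is handed in; nothing more can be done
None
```

I made up the kit and handed it in at about 33.7 s of the 128 s. The hand-in reports no verdict.

**Spacer and board:** The spacer is over the four posts and flat on the base, and the green board is flat on it with the block upward. The wrist pictures taken after each placing show all four posts through the holes.

**Fittings:** The last top and side pictures show both blue fittings upright, one in each bin compartment. They measure (596, 25) and (539, 14) mm, about 2 mm from where I aimed, which is within the calibration error.

**Things to leave alone:**
- The orange fitting measured exactly where it started.
- The meter and screwdriver look unmoved in the last picture; I did not measure them.
- The red board could only be partly checked. The arm hid part of it in the last top view, so its fitted centre (422, 274) disagrees with the first one (420, 287). Its visible edge had not shifted, and the arm never went near it.

**Forces:** The highest tool force I saw was about 5.5 N, when seating the board.

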